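# Throw the gated toggle behind the sliding covers

## Task

On the sloping switch console, switch on the orange toggle: slide aside the clear cover that is over it, lift its knob out against the spring and throw the lever up the slope, past its centre, until it clicks over to the far end and stays there. Leave the grey toggle off and do not knock over or push about the jar, the bottle or the tin beside the console.

Things in the scene. Friction and masses are not known exactly. Their poses are not given: they have to be found in the camera images.
- console: grey fixed switch console, 330 mm wide (its y), 150 deep (x), 150 high. Origin on the bench under the panel's centre; z up, x away from the robot. Its recessed panel slopes at 30 degrees and faces the robot: outward normal (-0.5, 0, 0.866), up-slope (0.866, 0, 0.5) in console axes. Toggles stand at y = +82 and -82 mm (which is which varies); a green dot marks each ON end, up the slope
- panel_centre (a point): centre of the panel surface, 48 mm above the console's origin. The panel lies 74 mm below the rim of its frame; the opening is 100 mm along the slope (50 each way from here) and 310 mm along y, so fingers must enter roughly along the normal
- left_cover_handle (a point): in the black upright tab of the left (+y) clear cover, 7 mm below the tab's free end. Tab: 12 mm thick along console y, 44 long along the slope, standing 25 mm out of the cover along the normal (free end 97 mm above the panel). Cover: clear plate 149 x 108 x 4 mm in the outer track, 68 to 72 mm above the panel; tab 10 mm from its outer (left) edge
- right_cover_handle (a point): the same point on the blue tab of the right (-y) clear cover, which runs in the inner track, 62 to 66 mm above the panel, and passes under the left one; its tab stands 31 mm out of it, 10 mm from its right edge, and also ends 97 mm above the panel
- orange_knob (a point): centre of the orange knob: rounded block 12 mm wide along console y, 13 thick, 24 long along its lever; 54 mm from the lever's axis when down, so about 37 mm above the panel at either end. It must be pulled out along the lever by at least 5 mm (stop at 7 mm, spring 5 N rising to 8 N) and kept out past the middle. No reading gives the pull: feel for the stop
- orange_pivot (a point): point on the orange lever's axis, which runs along console y, 14 mm under the panel. The collar on the lever has a steel cross pin that lies behind a hump, 16 mm high above the panel: it stops the lever after some 10 degrees unless the knob is pulled out first, while the lever is not pushed against the hump. Past the middle the lever snaps over and the knob springs down
- left_cover (a joint): sliding of the left cover in m: 0 = over the left toggle, 0.125 = slid fully towards console -y, over its neighbour. Runs with 1 to 2 N of friction
- right_cover (a joint): sliding of the right cover in m: 0 = over the right toggle, 0.125 = slid fully towards console +y, under its neighbour. Runs with 1 to 2 N of friction
- grey_knob (a point): centre of the grey knob of the other, identical toggle, which stays off
- orange_lever (a joint): angle of the orange lever in rad: 0 = off, leaning 20 degrees down the slope from the panel normal; 0.698 = on, leaning 20 degrees up the slope; snap-over centre at 0.349. Snap force at the knob at each end about 4 N
- grey_lever (a joint): angle of the grey lever, same meaning; starts at 0
- screw_jar: loose white plastic jar with red lid, 43 mm across, 51 mm high, origin at the centre of its underside; stands on the bench to the right of the console
- dropper_bottle: loose amber dropper bottle, 28 mm across, 92 mm high, origin at the centre of its underside; stands to the right of the console
- weigh_tin: loose round pale tin, 52 mm across, 26 mm high, origin at the centre of its underside; stands to the right of the console
There are look-alikes about, which are no part of the job. Leave any green look-alike of the weigh_tin alone.

How it is judged:
By the outcome, as a careful person would: the job done as asked, in the order asked, and still so for the second after the job is handed in, with the robot touching nothing.
It also fails if it takes over 48 s, if anything falls off the work surface, if the arm or the gripper's body presses on something with over 40 N, if the wrist force passes 120 N, or if a joint passes its speed limit or range.

## Robot

A 6-joint arm with a two-finger parallel gripper is mounted at the origin on a cart in front of the work surface, level with it; the furniture and walls round the work are solid. World frame = base frame: x ahead of the robot, y to its left, z up, the work surface at z = 0. Lengths are in m, angles in rad, forces in N, time in s.
With the tool pointing down it reaches from about 0.425 to 0.95 m from the base axis. Payload 3.5 kg.
Tool frame: the origin (TCP) lies between the finger pads; the fingertips stand 25 mm ahead of it and the grasp point (between the pads) lies 6 mm ahead of it (ctrl.finger_overhang is the distance from the TCP to the fingertips, in m); x points along the fingers, y is the direction in which the jaws open and shut, and the axes are right-handed (so a half turn about x gives the same grasp; the last joint's range is limited). The gripper opens to 85 mm and grips with 20 to 120 N. Pads are 22 mm wide; open, the fingers measure 114 mm over their backs; the gripper's body (76 mm by 85 mm) begins 54 mm behind the grasp point. The pads swing forward as they close: fully open they stand 13 mm farther back than shut.
Start: joints at [1.079, 0.286, 1.577, -0, 1.279, -0.15], TCP at [0.226, 0.636, 0.256] pointing down, gripper open.
Joint ranges: [-2.77, 2.77], [-0.9, 2.22], [0.21, 2.48], [-1.53, 4.67], [0.24, 2.81], [-2.84, 2.84]. Speed limits (rad/s): [2.79, 2.79, 3.14, 3.14, 3.14, 3.14].

## Interface

Orientations are given as a unit quaternion [x, y, z, w].
In Python, from plant import ctrl gives the robot as it stands.
- The arm moves only by the tool play_rows, never from a script. Its argument "targets" is a list of rows, each an object with "delta_pos": the shift along the world's x, y, z normalised to -1 to 1, where 1 is 1000 mm, a list of three; "delta_rot": the turn, a rotation vector about the world's x, y, z normalised to -1 to 1, where 1 is pi rad, a list of three; "claw": the finger opening in mm, from 0 to 85.4. In form: [{"delta_pos": [tx, ty, tz], "delta_rot": [wx, wy, wz], "claw": claw}, ...]. A call has 1 to 20 rows; each row is the pose to reach, as a shift and turn from the pose measured when the call began, turning the shorter way round; what a row does not reach only later rows make up. A row lasts 1/12 s, in which the tool goes at most 41.7 mm and 7.16 degrees, less where a joint would pass 70% of its speed; a pose out of reach is approached as far as the arm can. A call with a number of a shift or a turn outside -1 to 1 is refused whole. A call with a gripper value outside its range is refused whole. The fingers move at their own pace and stop on an object; "newtons" is the grip in N (left out, the last holds). Time passes only in rows, so rows that repeat a pose let the fingers close. It gives the time, the measured TCP pose, the force and the opening at its end, in the units of the state.
- ctrl.get_state(): the state, without advancing time (a new reading comes with each control period).
- ctrl.read_camera(name): name is "scene" or "side" or "wrist"; returns the picture (420x560x3 uint8, blue, green, red); there is no depth.
- ctrl.calibration(name): a dict with "fx", "fy", "cx", "cy" (pixels), "camera_from_world" (4x4, takes a point from world to camera coordinates). Camera axes: x right, y down, z forward; pixel columns grow to the right and rows downward; lengths in m; the calibration is good to about 2 mm. A picture is of the moment at which its call begins: read the wrist's pose just before it. calibration takes no time and is no camera call; for the wrist camera it gives the pose at the moment of the call.
- ctrl.sign_off(): hands the job in, once; it reports no verdict.
The state is a dict: "time": time; "qpos": joint angles; "dq": joint speeds; "joint_efforts": joint torques, N m; "eef_pos": TCP position; "tcp_rot": TCP orientation; "contact_force": force on the tool from outside, world axes, zero at the start; "wrist_torque": the same for the moment, N m; "opening": opening from 0.0 (shut) to 1.0 (fully open).
Only numpy, scipy, OpenCV 4.12 (cv2) and the standard library are available. Lean on these libraries where they do the work, as an engineer would, in place of code of your own. Each camera call takes 0.05 s, during which the arm holds its last target. There are 200 camera calls.

## Working session

There is one attempt and no reset: what is moved stays moved. The work goes in short steps, Python scripts to look and compute and a tool call to move; the robot and the scene stay as the last step left them, time stands still between calls to the robot, and variables do not carry over. Pictures are saved under pics/ and viewed, about 8 in all and at most 12, crops included, and the job is handed in when it is done.

Besides the shell and the picture viewer there is one more tool, called after "Emit:" in YAML: its name, and indented under it one key for each argument. play_rows: Moves the arm, as the interface text tells. Its arguments: {"type":"object","properties":{"targets":{"type":"array"},"newtons":{"type":"number"}},"required":["targets"]}

```bash
mkdir -p pics; ls
python3 - <<'E'
from plant import ctrl
import cv2,numpy as np
s=ctrl.get_state(); print(s)
for n in("scene","side"):
    cv2.imwrite(f"pics/{n}0.png",ctrl.read_camera(n)); c=ctrl.calibration(n)
    print(n,c["fx"],c["fy"],c["cx"],c["cy"]);print(np.round(c["camera_from_world"],4))
a=cv2.imread("pics/scene0.png");b=cv2.imread("pics/side0.png")
cv2.imwrite("pics/both0.png",np.vstack([a,b])[:, :])
E
```

```text
pics
{'time': 0.0, 'qpos': array([ 1.07900759e+00,  2.87181252e-01,  1.57815708e+00, -1.25303585e-05,
        1.27859701e+00, -1.49980416e-01]), 'dq': array([ 0.00118746,  0.00100348,  0.0013797 ,  0.00026288, -0.00025287,
       -0.00031027]), 'joint_efforts': array([ 2.94270721e-04, -4.05983591e+01, -2.92626768e+01, -1.32032219e-04,
        5.79559404e-03, -6.13659651e-06]), 'eef_pos': array([0.2259345 , 0.63543852, 0.2549475 ]), 'tcp_rot': array([ 0.11947139,  0.69706218, -0.12104604,  0.69654775]), 'contact_force': array([ 0.23033559, -0.12539699, -0.07033013]), 'wrist_torque': array([-0.01095519, -0.00907722,  0.03815429]), 'opening': 0.999060529498694}
scene 542.1562966546121 542.1562966546121 294.32597585441516 216.98341389587497
[[ 0.5713 -0.8207  0.0064 -0.4153]
 [-0.3498 -0.2505 -0.9027  0.2196]
 [ 0.7424  0.5135 -0.4302  0.9771]
 [ 0.      0.      0.      1.    ]]
side 381.98021842989436 381.98021842989436 278.8688967852945 210.92886994421056
[[-0.9836 -0.1794  0.0201  0.4631]
 [-0.131   0.6327 -0.7632  0.2462]
 [ 0.1242 -0.7533 -0.6458  0.79  ]
 [ 0.      0.      0.      1.    ]]
```

View pics/scene0.png

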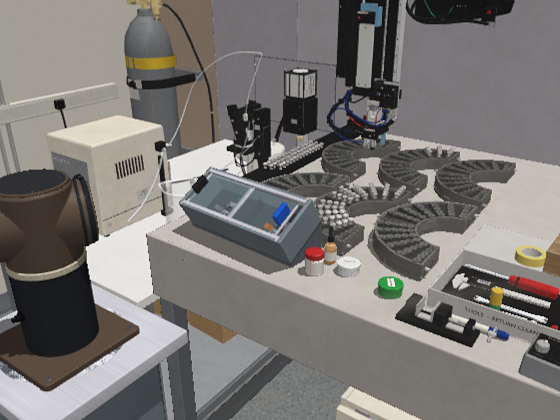

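View pics/side0.png

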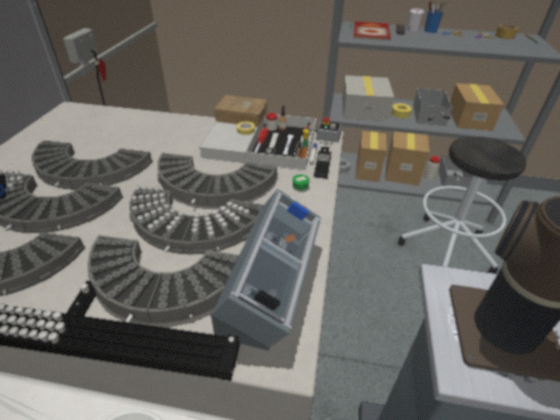

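The scene view shows the console near (250,215), with its black tab at (200,184), blue tab at (281,213) and orange knob at about (268,227). The jar (314,262), bottle (330,250) and tin (348,267) stand to its right, and the green tin at (391,287) is the look-alike. In the side view black is at (266,298), blue at (298,210) and orange at (290,239). Orange is therefore under the right, blue-tab cover. I'll triangulate and confirm in an enlarged crop.

```bash
cat > h.py <<'E'
from plant import ctrl
import cv2,numpy as np
def cal(n):
    c=ctrl.calibration(n); K=np.array([[c["fx"],0,c["cx"]],[0,c["fy"],c["cy"]],[0,0,1]]); return K,np.array(c["camera_from_world"])
def ray(cl,uv):
    K,T=cl; R=T[:3,:3]; d=R.T@np.linalg.solve(K,[*uv,1]); return -R.T@T[:3,3],d/np.linalg.norm(d)
def plane(cl,uv,p0,n=(0,0,1)):
    o,d=ray(cl,uv); n=np.array(n); return o+d*(n@(np.array(p0)-o))/(n@d)
def tri(a,b):
    A=0;B=0
    for o,d in(a,b):
        M=np.eye(3)-np.outer(d,d);A=A+M;B=B+M@o
    x=np.linalg.solve(A,B); return x,[round(float(np.linalg.norm((np.eye(3)-np.outer(d,d))@(x-o)))*1000,1) for o,d in(a,b)]
def proj(cl,p):
    K,T=cl; q=K@(T[:3,:3]@np.array(p)+T[:3,3]); return q[:2]/q[2]
def blobs(img,lo,hi,mn=5):
    m=cv2.inRange(cv2.cvtColor(img,cv2.COLOR_BGR2HSV),lo,hi)
    n,l,s,c=cv2.connectedComponentsWithStats(m); return [(c[i].round(1),s[i].tolist()) for i in range(1,n) if s[i][4]>=mn]
E
python3 - <<'E'
from h import *
C={n:cal(n) for n in("scene","side")}
for n,(x0,y0,x1,y1) in {"scene":(170,160,370,290),"side":(210,180,330,345)}.items():
    im=cv2.imread(f"pics/{n}0.png")[y0:y1,x0:x1]
    for k,lo,hi in(("blue",(105,150,60),(125,255,255)),("orange",(5,90,80),(18,255,255)),("black",(0,0,0),(180,255,40)),("green",(50,100,60),(80,255,255))):
        print(n,k,[(b[0]+[x0,y0],b[1]) for b in blobs(im,lo,hi)])
    cv2.imwrite(f"pics/{n}0c.png",cv2.resize(im,None,fx=4 if n=="scene" else 3.6,fy=4 if n=="scene" else 3.6,interpolation=cv2.INTER_CUBIC))
E
```

```text
scene blue [(array([281. , 213.2]), [103, 43, 17, 22, 228])]
scene orange [(array([268.1, 226.2]), [94, 63, 9, 8, 48]), (array([330.2, 246.8]), [155, 82, 12, 11, 104]), (array([329.2, 262.1]), [154, 100, 12, 5, 26])]
scene black [(array([274.1, 170.2]), [73, 0, 71, 22, 567]), (array([242. , 165.4]), [71, 5, 3, 2, 5]), (array([199.5, 184. ]), [22, 15, 16, 18, 142]), (array([295., 178.]), [123, 16, 5, 5, 5]), (array([330.2, 235.5]), [158, 67, 6, 15, 47])]
scene green []
side blue [(array([297.8, 210.2]), [79, 23, 19, 16, 178])]
side orange [(array([289.9, 237.9]), [76, 55, 9, 7, 46])]
side black [(array([266.3, 300.2]), [45, 112, 23, 17, 176]), (array([220.9, 340.3]), [0, 155, 29, 10, 180])]
side green [(array([300.6, 184. ]), [83, 0, 16, 10, 109])]
```

View pics/scene0c.png

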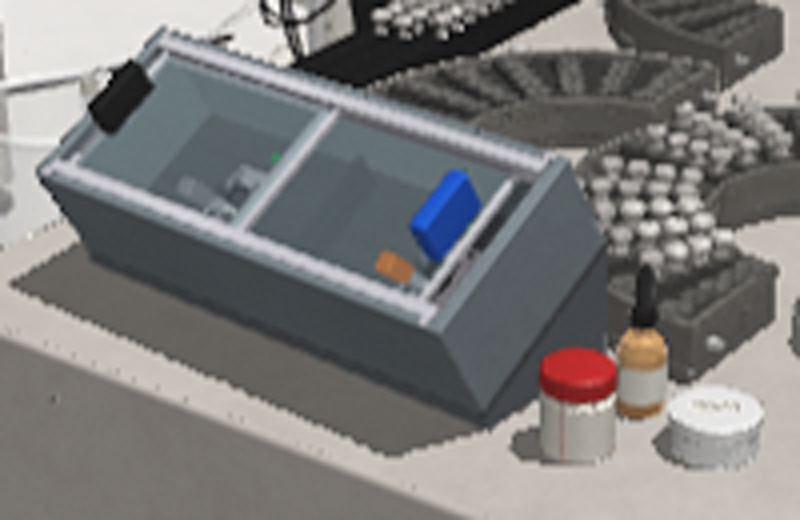

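View pics/side0c.png

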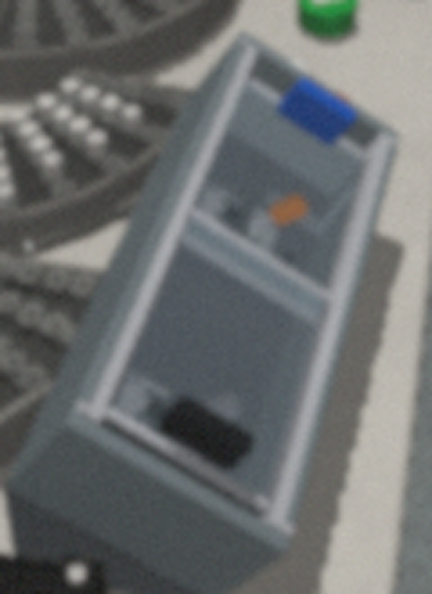

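The right cover with the blue tab (crop px 445,215 in scene) lies over the orange knob (393,266), and the grey knob is under the left cover. Next I'll triangulate the rim corners, tabs and knob for the console pose.

Run:
```python
from h import *
C={n:cal(n) for n in("scene","side")}
P={"FL":((165,35),(80,410)),"FR":((572,160),(245,38)),"NR":((440,328),(397,133)),"NL":((40,175),(290,535))}
X={}
for k,(a,b) in P.items():
    ua=np.array(a)/4+[170,160]; ub=np.array(b)/3.6+[210,180]
    X[k],e=tri(ray(C["scene"],ua),ray(C["side"],ub)); print(k,X[k].round(4),e)
for k,a,b in(("blue",(281,213.2),(297.8,210.2)),("orange",(268.1,226.2),(289.9,237.9)),("black",(199.5,184),(266.3,300.2))):
    x,e=tri(ray(C["scene"],a),ray(C["side"],b)); X[k]=x; print(k,x.round(4),e)
d=(X["FL"]+X["NL"]-X["FR"]-X["NR"])/2; print("len",np.linalg.norm(d),"yaw deg",np.degrees(np.arctan2(-d[0],d[1])),d)
s=(X["FL"]+X["FR"]-X["NL"]-X["NR"])/2; print("slope",np.linalg.norm(s),np.degrees(np.arctan2(s[2],np.hypot(*s[:2]))),s)
d=X["black"]-X["blue"]; print("tabs yaw",np.degrees(np.arctan2(-d[0],d[1])),np.linalg.norm(d))
for k in("FL","FR","NR","NL"):print(k,[proj(C[n],X[k]).round(1) for n in C])
```

```text
FL [0.5342 0.1225 0.1389] [1.5, 1.5]
FR [ 0.5127 -0.1962  0.1385] [2.5, 2.5]
NR [ 0.4043 -0.1868  0.0795] [0.4, 0.4]
NL [0.4263 0.1317 0.0778] [0.7, 0.7]
blue [ 0.456  -0.1529  0.1188] [0.9, 0.9]
orange [ 0.4658 -0.1088  0.07  ] [0.5, 0.5]
black [0.4757 0.1094 0.1192] [1.1, 1.1]
len 0.3192752864322102 yaw deg -3.903129041635738 [ 0.02173295  0.31853409 -0.000651  ]
slope 0.12406484364264625 28.957307345779142 [ 0.10815635 -0.00928704  0.06006696]
tabs yaw -4.278071593813348 0.2630613011563663
FL [array([211.7, 168.4]), array([232.7, 294.6])]
FR [array([312.2, 200.8]), array([277.5, 189.6])]
NR [array([279.9, 242.1]), array([320.2, 216.8])]
NL [array([180.3, 203.6]), array([290.8, 328.9])]
```

Sizes and heights fit: the rim is 319 mm long, the slope is 29°, yaw is about -4°, and the tab and knob heights match. The blue cover is already slid about 20 mm. Next is a hover above the blue tab, along the normal.

```bash
cat >> h.py <<'E'
from scipy.spatial.transform import Rotation as Ro
YAW=np.radians(-4.1); O=np.array([0.506,-0.035,0])
ez=np.array([0,0,1.]);ex=np.array([np.cos(YAW),np.sin(YAW),0]);ey=np.array([-np.sin(YAW),np.cos(YAW),0])
n=-.5*ex+.866*ez;u=.866*ex+.5*ez
def pt(y,s,h): return O+.048*ez+ey*y+u*s+n*h          # console y, slope, height above panel
def inv(p): d=np.array(p)-O-.048*ez; return np.array([d@ey,d@u,d@n])
def Rt(tilt=0,flip=1): # tool back leaning up-slope by tilt deg
    t=np.radians(tilt); x=-(np.cos(t)*n+np.sin(t)*u); y=flip*ey; return Ro.from_matrix(np.c_[x,y,np.cross(x,y)])
def go(grasp,R):
    s=ctrl.get_state(); tcp=np.array(grasp)-.006*R.as_matrix()[:,0]
    return (tcp-s["eef_pos"]).round(4).tolist(),((R*Ro.from_quat(s["tcp_rot"]).inv()).as_rotvec()/np.pi).round(4).tolist()
E
python3 - <<'E'
from h import *
s=ctrl.get_state();print(Ro.from_quat(s["tcp_rot"]).as_matrix().round(3))
for f in(1,-1):print(go(pt(-.10,0,.20),Rt(0,f)))
E
```

```text
[[-0.001  0.335  0.942]
 [-0.002  0.942 -0.335]
 [-1.    -0.002 -0.   ]]
([0.1702, -0.7629, -0.0287], [-0.0337, -0.1638, 0.0842])
([0.1702, -0.7629, -0.0287], [0.234, -0.05, -0.8854])
```

Emit:
play_rows:
  targets:
    - {"delta_pos": [0.12,-0.15,0.08],"delta_rot": [-0.01,-0.05,0.03],"claw": 85}
    - {"delta_pos": [0.12,-0.15,0.08],"delta_rot": [-0.01,-0.05,0.03],"claw": 85}
    - {"delta_pos": [0.12,-0.15,0.08],"delta_rot": [-0.01,-0.05,0.03],"claw": 85}
    - {"delta_pos": [0.12,-0.15,0.08],"delta_rot": [-0.01,-0.05,0.03],"claw": 85}
    - {"delta_pos": [0.12,-0.15,0.08],"delta_rot": [-0.01,-0.05,0.03],"claw": 85}
    - {"delta_pos": [0.2,-0.4,0.08],"delta_rot": [-0.02,-0.1,0.05],"claw": 85}
    - {"delta_pos": [0.2,-0.4,0.08],"delta_rot": [-0.02,-0.1,0.05],"claw": 85}
    - {"delta_pos": [0.2,-0.4,0.08],"delta_rot": [-0.02,-0.1,0.05],"claw": 85}
    - {"delta_pos": [0.2,-0.4,0.08],"delta_rot": [-0.02,-0.1,0.05],"claw": 85}
    - {"delta_pos": [0.2,-0.4,0.08],"delta_rot": [-0.02,-0.1,0.05],"claw": 85}
    - {"delta_pos": [0.2,-0.4,0.08],"delta_rot": [-0.02,-0.1,0.05],"claw": 85}
    - {"delta_pos": [0.2,-0.4,0.08],"delta_rot": [-0.02,-0.1,0.05],"claw": 85}
    - {"delta_pos": [0.2,-0.4,0.08],"delta_rot": [-0.02,-0.1,0.05],"claw": 85}
    - {"delta_pos": [0.19,-0.65,0.05],"delta_rot": [-0.034,-0.164,0.084],"claw": 85}
    - {"delta_pos": [0.19,-0.65,0.05],"delta_rot": [-0.034,-0.164,0.084],"claw": 85}
    - {"delta_pos": [0.19,-0.65,0.05],"delta_rot": [-0.034,-0.164,0.084],"claw": 85}
    - {"delta_pos": [0.19,-0.65,0.05],"delta_rot": [-0.034,-0.164,0.084],"claw": 85}
    - {"delta_pos": [0.19,-0.65,0.05],"delta_rot": [-0.034,-0.164,0.084],"claw": 85}
    - {"delta_pos": [0.19,-0.65,0.05],"delta_rot": [-0.034,-0.164,0.084],"claw": 85}
    - {"delta_pos": [0.19,-0.65,0.05],"delta_rot": [-0.034,-0.164,0.084],"claw": 85}

```text
time: 1.77
eef_pos: [0.4152, -0.0218, 0.3039]
tcp_rot: [0.021, 0.5, -0.038, 0.865]
contact_force: [0.1, -0.9, 0.6]
opening: 0.997
```

Run:
```python
from h import *
s=ctrl.get_state();print(s["time"],s["eef_pos"],s["qpos"],s["contact_force"]);print(go(pt(-.10,0,.18),Rt()))
```

```text
1.7667 [ 0.41516655 -0.02177105  0.30388913] [-0.37684177 -0.68403061  2.3686018   0.17318007  0.9586411  -1.9253737 ] [ 0.14381863 -0.8519083   0.55604855]
([-0.0091, -0.1063, -0.0948], [0.0008, -0.0002, 0.0048])
```

Emit:
play_rows:
  targets:
    - {"delta_pos": [-0.009,-0.106,-0.095],"delta_rot": [0.001,0,0.005],"claw": 85}
    - {"delta_pos": [-0.009,-0.106,-0.095],"delta_rot": [0.001,0,0.005],"claw": 85}
    - {"delta_pos": [-0.009,-0.106,-0.095],"delta_rot": [0.001,0,0.005],"claw": 85}
    - {"delta_pos": [-0.009,-0.106,-0.095],"delta_rot": [0.001,0,0.005],"claw": 85}
    - {"delta_pos": [-0.009,-0.106,-0.095],"delta_rot": [0.001,0,0.005],"claw": 85}
    - {"delta_pos": [-0.009,-0.106,-0.095],"delta_rot": [0.001,0,0.005],"claw": 85}

```text
time: 2.27
eef_pos: [0.406, -0.1271, 0.2076]
tcp_rot: [0.02, 0.501, -0.03, 0.865]
contact_force: [-0.2, -0.5, -0.2]
opening: 0.996
```

Run:
```python
from h import *
s=ctrl.get_state();print(s["time"],s["eef_pos"],s["qpos"],s["contact_force"])
c=cal("wrist"); im=ctrl.read_camera("wrist"); cv2.imwrite("pics/w1.png",im); np.savez("w1",K=c[0],T=c[1])
print(c[0][0,0], inv(-c[1][:3,:3].T@c[1][:3,3]))
for k,lo,hi in(("blue",(105,150,60),(125,255,255)),("orange",(5,90,80),(18,255,255)),("green",(50,100,60),(80,255,255))):
    print(k,blobs(im,lo,hi,20))
print("pred blue",proj(c,pt(-.1214,0,.09)),"pred knob",proj(c,pt(-.082,-.0185,.0367)))
for y in(-.155,.155):
  for q in(-.05,.05):print(y,q,proj(c,pt(y,q,.074)).round())
```

```text
2.2667 [ 0.40595246 -0.1271272   0.20764583] [-0.70902619 -0.54101599  2.46576685  0.41558076  0.83166045 -2.42929975] [-0.24047346 -0.50407988 -0.16621762]
313.7108803859409 [-0.09985954 -0.07980715  0.30320074]
blue [(array([247.7, 222.1]), [238, 190, 19, 66, 1120])]
orange [(array([188.1, 178.1]), [183, 173, 11, 13, 50]), (array([303. , 183.5]), [296, 176, 15, 16, 220]), (array([174.6, 202.4]), [162, 192, 26, 25, 455])]
green [(array([ 21.4, 170.6]), [0, 148, 47, 49, 1587]), (array([297.9, 233.3]), [295, 231, 7, 6, 35]), (array([455.8, 233.2]), [453, 230, 7, 7, 36])]
pred blue [245.76385403 226.54901816] pred knob [295.91842262 184.89954131]
-0.155 -0.05 [199. 154.]
-0.155 0.05 [208. 277.]
0.155 -0.05 [626. 153.]
0.155 0.05 [585. 276.]
```

View pics/w1.png

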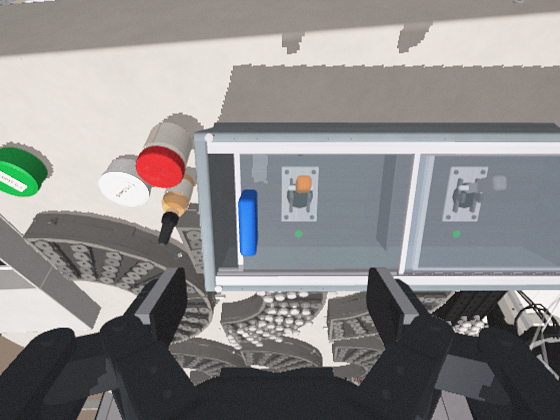

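The wrist view shows the blue tab at (248,222), the orange knob at (303,184), the grey knob at (498,183), the green dots at (298,233) and (456,233), and the jar, bottle and tin clear at the left. I'll refine the console pose from the dots, knob and blue tab.

Run:
```python
from h import *
z=np.load("w1.npz");c=(z["K"],z["T"])
D={k:plane(c,uv,pt(0,0,h),n) for k,uv,h in(("dotO",(297.9,233.3),.001),("dotG",(455.8,233.2),.001),("knob",(303.5,184),.042),("blue_top",(248,222),.097),("frameL",(207,212),.074))}
for k,p in D.items():print(k,p.round(4),inv(p).round(4))
d=D["dotG"]-D["dotO"];print(np.linalg.norm(d),np.degrees(np.arctan2(-d[0],d[1])))
# tri with other views
C={k:cal(k) for k in("scene","side")}
R=[ray(c,(303,183.5)),ray(C["scene"],(268.1,226.2)),ray(C["side"],(289.9,237.9))]
A=sum(np.eye(3)-np.outer(d,d) for o,d in R);B=sum((np.eye(3)-np.outer(d,d))@o for o,d in R);x=np.linalg.solve(A,B);print("knob3",x,inv(x))
R=[ray(c,(247.7,222.1)),ray(C["scene"],(281,213.2)),ray(C["side"],(297.8,210.2))]
A=sum(np.eye(3)-np.outer(d,d) for o,d in R);B=sum((np.eye(3)-np.outer(d,d))@o for o,d in R);x=np.linalg.solve(A,B);print("blue3",x,inv(x))
```

```text
dotO [ 0.5354 -0.114   0.0693] [-0.0767  0.0409  0.001 ]
dotG [0.5475 0.0493 0.0696] [0.087  0.0414 0.001 ]
knob [ 0.4619 -0.1079  0.0741] [-0.0759 -0.0205  0.042 ]
blue_top [ 0.4439 -0.1499  0.129 ] [-0.119 -0.006  0.097]
frameL [ 0.453  -0.184   0.1091] [-0.1524 -0.006   0.074 ]
0.16370254207436333 -4.238076752563589
knob3 [ 0.46572736 -0.10853692  0.06990326] [-0.07622812 -0.01928205  0.03642416]
blue3 [ 0.45610095 -0.15267913  0.11874502] [-0.12094562 -0.00044316  0.08194398]
```

```bash
sed -i 's/radians(-4.1); O=np.array(\[0.506,-0.035,0\])/radians(-4.2); O=np.array([0.5064,-0.0300,0])/' h.py
python3 - <<'E'
from h import *
print(go(pt(-.125,0,.12),Rt()));print(go(pt(-.125,0,.092),Rt()))
E
```

```text
([0.0278, -0.0231, -0.0519], [-0.0007, -0.0003, -0.001])
([0.0418, -0.0242, -0.0762], [-0.0007, -0.0003, -0.001])
```

Emit:
play_rows:
  targets:
    - {"delta_pos": [0.028,-0.023,-0.052],"delta_rot": [0,0,0],"claw": 45}
    - {"delta_pos": [0.028,-0.023,-0.052],"delta_rot": [0,0,0],"claw": 45}
    - {"delta_pos": [0.028,-0.023,-0.052],"delta_rot": [0,0,0],"claw": 45}
    - {"delta_pos": [0.035,-0.0235,-0.064],"delta_rot": [0,0,0],"claw": 45}
    - {"delta_pos": [0.042,-0.024,-0.076],"delta_rot": [0,0,0],"claw": 45}
    - {"delta_pos": [0.042,-0.024,-0.076],"delta_rot": [0,0,0],"claw": 45}
    - {"delta_pos": [0.042,-0.024,-0.076],"delta_rot": [0,0,0],"claw": 45}
  newtons: 30

```text
time: 2.9
eef_pos: [0.4492, -0.1496, 0.1341]
tcp_rot: [0.018, 0.5, -0.029, 0.865]
contact_force: [-0.0, 0.3, 0.0]
opening: 0.528
```

Run:
```python
from h import *
s=ctrl.get_state();R=Ro.from_quat(s["tcp_rot"]).as_matrix();print(s["qpos"],s["contact_force"],inv(s["eef_pos"]+.006*R[:,0]))
c=cal("wrist"); im=ctrl.read_camera("wrist"); cv2.imwrite("pics/w2.png",im)
```

```text
[-0.67870713 -0.24577185  2.41946127  0.53877048  0.59680961 -2.57487705] [-0.04910329  0.25827362  0.01112035] [-0.12341917  0.0012265   0.09267676]
```

View pics/w2.png

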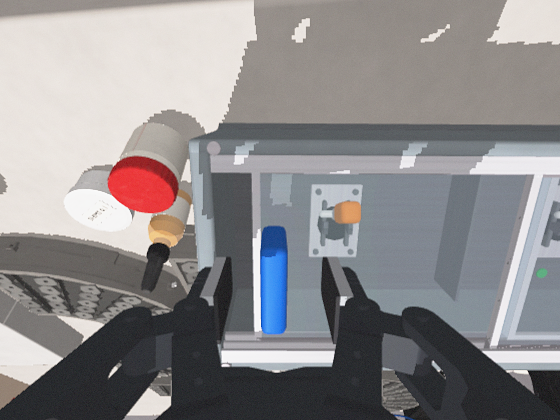

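The tab lies between the fingers. Closing and sliding to +y.

Emit:
play_rows:
  targets:
    - {"delta_pos": [0,0,0],"delta_rot": [0,0,0],"claw": 5}
    - {"delta_pos": [0,0,0],"delta_rot": [0,0,0],"claw": 5}
    - {"delta_pos": [0,0,0],"delta_rot": [0,0,0],"claw": 5}
    - {"delta_pos": [0,0,0],"delta_rot": [0,0,0],"claw": 5}
    - {"delta_pos": [0,0,0],"delta_rot": [0,0,0],"claw": 5}
    - {"delta_pos": [0.0007,0.01,0],"delta_rot": [0,0,0],"claw": 5}
    - {"delta_pos": [0.0015,0.02,0],"delta_rot": [0,0,0],"claw": 5}
    - {"delta_pos": [0.0022,0.03,0],"delta_rot": [0,0,0],"claw": 5}
    - {"delta_pos": [0.0029,0.04,0],"delta_rot": [0,0,0],"claw": 5}
    - {"delta_pos": [0.0037,0.05,0],"delta_rot": [0,0,0],"claw": 5}
    - {"delta_pos": [0.0044,0.06,0],"delta_rot": [0,0,0],"claw": 5}
    - {"delta_pos": [0.0051,0.07,0],"delta_rot": [0,0,0],"claw": 5}
    - {"delta_pos": [0.0058,0.08,0],"delta_rot": [0,0,0],"claw": 5}
    - {"delta_pos": [0.0066,0.09,0],"delta_rot": [0,0,0],"claw": 5}
    - {"delta_pos": [0.0066,0.09,0],"delta_rot": [0,0,0],"claw": 5}

```text
time: 4.2
eef_pos: [0.4566, -0.0594, 0.1359]
tcp_rot: [0.018, 0.498, -0.029, 0.866]
contact_force: [-2.7, 2.5, 5.2]
opening: 0.133
```

Emit:
play_rows:
  targets:
    - {"delta_pos": [0.0004,0.005,0],"delta_rot": [0,0,0],"claw": 5}
    - {"delta_pos": [0.0007,0.01,0],"delta_rot": [0,0,0],"claw": 5}
    - {"delta_pos": [0.0011,0.015,0],"delta_rot": [0,0,0],"claw": 5}
    - {"delta_pos": [0.0011,0.015,0],"delta_rot": [0,0,0],"claw": 5}

```text
time: 4.53
eef_pos: [0.4577, -0.0438, 0.136]
tcp_rot: [0.018, 0.498, -0.029, 0.866]
contact_force: [-0.4, 1.2, 1.0]
opening: 0.129
```

Run:
```python
from h import *
s=ctrl.get_state();R=Ro.from_quat(s["tcp_rot"]).as_matrix();print(s["qpos"],s["contact_force"],inv(s["eef_pos"]+.006*R[:,0]))
```

```text
[-0.40054779 -0.30811859  2.46234487  0.34615944  0.51090365 -2.16525354] [-0.3627993   1.23357916  0.95314145] [-0.0173265   0.00281833  0.0939638 ]
```

```bash
cat >> h.py <<'E'
def knob(th,r,tilt,y=-.082,s0=-.001): # lever angle from normal (deg), radius from axis (m)
    t=np.radians(th); return go(pt(y,s0+r*np.sin(t),r*np.cos(t)-.014),Rt(tilt))
E
python3 - <<'E'
from h import *
print(go(pt(-.0173,0,.128),Rt()));print(go(pt(-.0173,0.01,.148),Rt()));print(go(pt(-.078,-.012,.155),Rt(-10)))
E
```

```text
([-0.0194, 0.0015, 0.0281], [-0.0005, 0.0011, -0.0018])
([-0.0207, 0.0016, 0.0504], [-0.0005, 0.0011, -0.0018])
([-0.0485, -0.0572, 0.0449], [-0.0044, -0.0544, -0.0019])
```

Emit:
play_rows:
  targets:
    - {"delta_pos": [0,0,0],"delta_rot": [0,0,0],"claw": 40}
    - {"delta_pos": [0,0,0],"delta_rot": [0,0,0],"claw": 40}
    - {"delta_pos": [0,0,0],"delta_rot": [0,0,0],"claw": 40}
    - {"delta_pos": [-0.01,0.001,0.014],"delta_rot": [0,0,0],"claw": 40}
    - {"delta_pos": [-0.019,0.0015,0.028],"delta_rot": [0,0,0],"claw": 40}
    - {"delta_pos": [-0.021,0.0015,0.05],"delta_rot": [0,0,0],"claw": 40}
    - {"delta_pos": [-0.03,-0.02,0.05],"delta_rot": [0,-0.02,0],"claw": 40}
    - {"delta_pos": [-0.04,-0.057,0.045],"delta_rot": [-0.004,-0.054,-0.002],"claw": 40}
    - {"delta_pos": [-0.04,-0.057,0.045],"delta_rot": [-0.004,-0.054,-0.002],"claw": 40}
    - {"delta_pos": [-0.04,-0.057,0.045],"delta_rot": [-0.004,-0.054,-0.002],"claw": 40}
    - {"delta_pos": [-0.04,-0.057,0.045],"delta_rot": [-0.004,-0.054,-0.002],"claw": 40}

```text
time: 5.45
eef_pos: [0.4481, -0.1116, 0.1935]
tcp_rot: [0.019, 0.433, -0.031, 0.901]
contact_force: [-1.0, 0.4, 0.6]
opening: 0.47
```

Run:
```python
from h import *
s=ctrl.get_state();R=Ro.from_quat(s["tcp_rot"]);print(s["qpos"],s["contact_force"],inv(s["eef_pos"]+.006*R.as_matrix()[:,0]),np.degrees((R*Rt().inv()).as_rotvec()))
c=cal("wrist"); im=ctrl.read_camera("wrist"); cv2.imwrite("pics/w3.png",im); np.savez("w3",K=c[0],T=c[1])
for k,lo,hi in(("blue",(105,150,60),(125,255,255)),("orange",(5,90,80),(18,255,255)),("green",(50,100,60),(80,255,255))):
    print(k,blobs(im,lo,hi,20))
```

```text
[-0.63703076 -0.46174008  2.48394007  0.62014904  0.62132813 -2.55309073] [-1.01472429  0.3641131   0.60956863] [-0.08564205  0.02841826  0.14614047] [-0.27281099 -8.65133444  0.02179991]
blue [(array([391. , 180.4]), [371, 140, 43, 84, 2630]), (array([388.2, 397.8]), [379, 385, 19, 29, 84])]
orange [(array([282.4, 132.8]), [274, 122, 18, 23, 372]), (array([133.9, 156.2]), [120, 143, 28, 29, 579])]
green [(array([280.8, 192.3]), [277, 188, 9, 9, 62])]
```

View pics/w3.png

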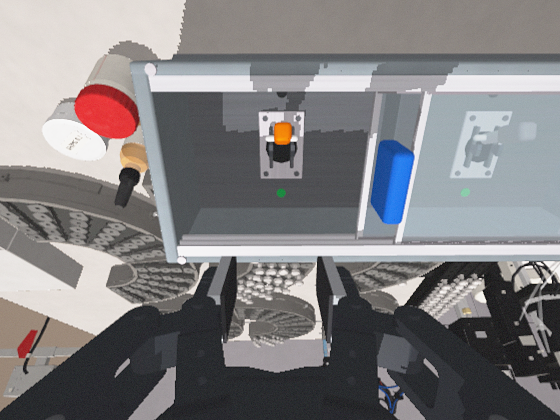

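The orange toggle at (282,140) is now uncovered; the blue tab is at (391,180) over the gap, and the jar, bottle and tin have not moved. q3 is at its limit, so I'll fit a small kinematic model from the recorded poses to plan safe ones.

```bash
cat > fk.py <<'E'
from h import *
from scipy.optimize import least_squares
s=ctrl.get_state()
S=[([1.07900759,.287181252,1.57815708,-1.25e-5,1.27859701,-.149980416],[.2259345,.63543852,.2549475]),
([-.37684177,-.68403061,2.3686018,.17318007,.9586411,-1.9253737],[.41516655,-.02177105,.30388913]),
([-.70902619,-.54101599,2.46576685,.41558076,.83166045,-2.42929975],[.40595246,-.1271272,.20764583]),
([-.67870713,-.24577185,2.41946127,.53877048,.59680961,-2.57487705],[.4492,-.1496,.1341]),
([-.40054779,-.30811859,2.46234487,.34615944,.51090365,-2.16525354],[.4577,-.0438,.136]),
([-.63703076,-.46174008,2.48394007,.62014904,.62132813,-2.55309073],[.4481,-.1116,.1935])]
Rz=lambda a:Ro.from_euler('z',a).as_matrix();Ry=lambda a:Ro.from_euler('y',a).as_matrix();Rx=lambda a:Ro.from_euler('x',a).as_matrix()
def fk(q,p,m):
    a1,d,h0,L1,a3,L2,L3,e,f=p
    A=Rz(q[0])@Ry(q[1]);B=A@Ry(q[2])
    W=(Rz(q[3])@Ry(q[4])) if m==0 else (Ry(q[3])@Rz(0)@Rx(q[4]))
    return Rz(q[0])@[a1,d,h0]+A@[0,0,L1]+B@[a3,0,L2]+B@Rz(q[3])@[0,f,e]+B@W@[0,0,L3],B@W
def fit(m=0):
    r=least_squares(lambda p:np.concatenate([fk(q,p,m)[0]-x for q,x in S]+[np.array(p)*1e-4]),[0,.1,.3,.4,0,.4,.2,0,0]); return r.x,np.abs(r.fun[:18]).max()
E
python3 - <<'E'
from fk import *
p,e=fit();print(p.round(3),e)
for q,x in S:print((fk(q,p,0)[0]-x).round(4),fk(q,p,0)[1][:,2].round(3))
print(Ro.from_quat(s["tcp_rot"]).as_matrix()[:,0],Rt().as_matrix()[:,0], s["qpos"])
E
```

```text
[0.    0.101 0.24  0.443 0.021 0.286 0.224 0.286 0.   ] 3.0222413169245232e-05
[ 0. -0. -0.] [-0.001 -0.002 -1.   ]
[ 0.  0. -0.] [ 0.498 -0.045 -0.866]
[0. 0. 0.] [ 0.496 -0.032 -0.868]
[0. 0. 0.] [ 0.498 -0.032 -0.866]
[ 0. -0. -0.] [ 0.502 -0.032 -0.864]
[-0. -0. -0.] [ 0.623 -0.04  -0.781]
[ 0.62326014 -0.03944262 -0.78101925] [ 0.49866821 -0.0366199  -0.86601905] [-0.63556652 -0.46194351  2.48416913  0.6200367   0.62132859 -2.55304994]
```

```bash
cat >> fk.py <<'E'
P,_=fit()
Cc=None
def full(q):
    x,R=fk(q,P,0); return x,R@Rz(q[5])
q0=np.array(s["qpos"]); M=full(q0)[1].T@Ro.from_quat(s["tcp_rot"]).as_matrix()   # const tool rotation
def ik(grasp,R,guess=q0):
    Rm=R.as_matrix(); tcp=np.array(grasp)-.006*Rm[:,0]
    f=lambda q:np.r_[(full(q)[0]-tcp)*10,(Ro.from_matrix(full(q)[1]@M)*R.inv()).as_rotvec()]
    r=least_squares(f,guess); return r.x,np.abs(r.fun).max()
E
python3 - <<'E'
from fk import *
print(M.round(3))
g=q0
for lab,y,s_,h,t in(("hov0",-.082,-.0195,.11,0),("hov10",-.082,-.0195,.11,10),("hov5b",-.082,0,.12,5),("kn0",-.082,-.0205,.0405,0),("kn5",-.082,-.0205,.0405,5),("kn-10",-.082,-.0205,.0405,-10),("kn10",-.082,-.0205,.0405,10),("mid10",-.082,0,.05,10),("end20",-.082,.0205,.047,20),("end30",-.082,.0205,.047,30)):
    g,e=ik(pt(y,s_,h),Rt(t),g); print(lab,g.round(3),round(e,5), "FLIP",round(ik(pt(y,s_,h),Rt(t,-1),g+[0,0,0,0,0,3.14])[0][5],2))
E
```

```text
[[-0. -1. -0.]
 [-0.  0. -1.]
 [ 1. -0. -0.]]
hov0 [-0.615 -0.376  2.502  0.468  0.608 -2.444] 0.0 FLIP 0.7
hov10 [-0.561 -0.295  2.411  0.243  0.73  -2.215] 0.0 FLIP 0.93
hov5b [-0.57  -0.336  2.418  0.319  0.696 -2.276] 0.0 FLIP 0.87
kn0 [-0.564 -0.124  2.451  0.623  0.416 -2.586] 0.0 FLIP 0.56
kn5 [-0.541 -0.102  2.408  0.427  0.478 -2.384] 0.0 FLIP 0.76
kn-10 [-0.613 -0.148  2.53   1.202  0.362 -3.18 ] 0.0 FLIP -0.04
kn10 [-0.519 -0.073  2.364  0.285  0.552 -2.238] 0.0 FLIP 0.9
mid10 [-0.505 -0.082  2.328  0.26   0.592 -2.196] 0.0 FLIP 0.95
end20 [-0.452  0.02   2.189  0.092  0.773 -2.01 ] 0.0 FLIP 1.13
end30 [-0.422  0.101  2.095  0.     0.946 -1.919] 0.0 FLIP 1.22
```

Run:
```python
from h import *
z=np.load("w3.npz");c=(z["K"],z["T"])
print("knobtop",inv(plane(c,(282.8,131),pt(0,0,.044),n)),"dot",inv(plane(c,(280.8,192.3),pt(0,0,.001),n)),"blue",inv(plane(c,(391,180),pt(0,0,.097),n)))
print("A",go(pt(-.082,-.0195,.11),Rt(10)))
print("B",go(pt(-.082,-.0195,.075),Rt(6)));print("C",knob(-20,.058,3))
```

```text
knobtop [-0.08108358 -0.02240292  0.04399806] dot [-0.08135761  0.04082786  0.00099996] blue [-0.02331281 -0.00717656  0.09699573]
A ([-0.0215, 0.0046, -0.0542], [0.0055, 0.1034, -0.0004])
B ([-0.0044, 0.0033, -0.0847], [0.0039, 0.0813, -0.0005])
C ([0.0113, 0.0021, -0.1154], [0.0027, 0.0647, -0.0005])
```

Emit:
play_rows:
  targets:
    - {"delta_pos": [0,0,0],"delta_rot": [0.003,0.039,0],"claw": 40}
    - {"delta_pos": [0,0.002,-0.01],"delta_rot": [0.005,0.078,0],"claw": 40}
    - {"delta_pos": [-0.005,0.004,-0.02],"delta_rot": [0.0055,0.103,0],"claw": 40}
    - {"delta_pos": [-0.013,0.004,-0.04],"delta_rot": [0.0055,0.103,0],"claw": 40}
    - {"delta_pos": [-0.0215,0.004,-0.054],"delta_rot": [0.0055,0.103,0],"claw": 40}
    - {"delta_pos": [-0.0215,0.004,-0.054],"delta_rot": [0.0055,0.103,0],"claw": 40}
    - {"delta_pos": [-0.013,0.0035,-0.07],"delta_rot": [0.0045,0.092,0],"claw": 40}
    - {"delta_pos": [-0.0045,0.003,-0.085],"delta_rot": [0.004,0.081,0],"claw": 40}
    - {"delta_pos": [0.0035,0.0025,-0.1],"delta_rot": [0.0035,0.073,0],"claw": 40}
    - {"delta_pos": [0.011,0.0025,-0.115],"delta_rot": [0.003,0.065,0],"claw": 40}
    - {"delta_pos": [0.011,0.0025,-0.115],"delta_rot": [0.003,0.065,0],"claw": 40}
    - {"delta_pos": [0.011,0.0025,-0.115],"delta_rot": [0.003,0.065,0],"claw": 40}
  newtons: 40

```text
time: 6.5
eef_pos: [0.4591, -0.1076, 0.0782]
tcp_rot: [0.019, 0.524, -0.029, 0.851]
contact_force: [0.9, -1.1, 0.8]
opening: 0.469
```

Run:
```python
from h import *
s=ctrl.get_state();R=Ro.from_quat(s["tcp_rot"]);print(s["qpos"].round(3),s["contact_force"],inv(s["eef_pos"]+.006*R.as_matrix()[:,0]),np.degrees((R*Rt().inv()).as_rotvec()))
c=cal("wrist"); im=ctrl.read_camera("wrist"); cv2.imwrite("pics/w4.png",im); np.savez("w4",K=c[0],T=c[1])
print(knob(-20,.058,3))
```

```text
[-0.549 -0.113  2.426  0.495  0.457 -2.455] [ 0.91094975 -1.10388941  0.78145515] [-0.08084955 -0.02116346  0.04094291] [0.36170413 3.16967555 0.16259823]
([-0.0001, -0.0007, -0.0011], [-0.0004, -0.0004, -0.0009])
```

View pics/w4.png

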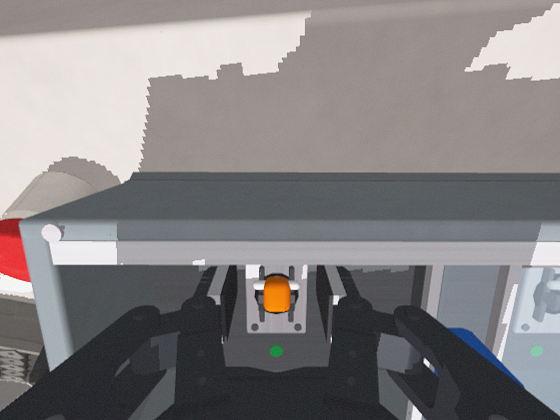

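The knob at (276,293) is centred between the fingers. Gripping.

Emit:
play_rows:
  targets:
    - {"delta_pos": [0,0,0],"delta_rot": [0,0,0],"claw": 5}
    - {"delta_pos": [0,0,0],"delta_rot": [0,0,0],"claw": 5}
    - {"delta_pos": [0,0,0],"delta_rot": [0,0,0],"claw": 5}
    - {"delta_pos": [0,0,0],"delta_rot": [0,0,0],"claw": 5}
    - {"delta_pos": [0,0,0],"delta_rot": [0,0,0],"claw": 5}
    - {"delta_pos": [0,0,0],"delta_rot": [0,0,0],"claw": 5}
  newtons: 60

```text
time: 7.05
eef_pos: [0.4603, -0.108, 0.0808]
tcp_rot: [0.019, 0.522, -0.03, 0.852]
contact_force: [-3.2, 1.8, 6.5]
opening: 0.128
```

Run:
```python
from h import *
s=ctrl.get_state();t=np.radians(-20);l=np.cos(t)*n+np.sin(t)*u;w=np.cos(t)*u-np.sin(t)*n;F=s["contact_force"]
print("lever dir",l.round(3),"across",w.round(3),"F along,across",F@l,F@w,F@ey,[ (l*d).round(4).tolist() for d in(.003,.005,.007)])
```

```text
lever dir [-0.764  0.056  0.643] across [ 0.641 -0.047  0.766] F along,across 6.6872337653996405 2.8281016098392673 1.544784088407855 [[-0.0023, 0.0002, 0.0019], [-0.0038, 0.0003, 0.0032], [-0.0053, 0.0004, 0.0045]]
```

Emit:
play_rows:
  targets:
    - {"delta_pos": [-0.0015,0.0001,0.0013],"delta_rot": [0,0,0],"claw": 5}
    - {"delta_pos": [-0.003,0.0002,0.0026],"delta_rot": [0,0,0],"claw": 5}
    - {"delta_pos": [-0.0045,0.0003,0.0039],"delta_rot": [0,0,0],"claw": 5}
    - {"delta_pos": [-0.0045,0.0003,0.0039],"delta_rot": [0,0,0],"claw": 5}

```text
time: 7.38
eef_pos: [0.4557, -0.1076, 0.0849]
tcp_rot: [0.019, 0.522, -0.03, 0.852]
contact_force: [5.9, 1.4, -5.0]
opening: 0.126
```

```bash
cat > st.py <<'E'
from h import *
s=ctrl.get_state();R=Ro.from_quat(s["tcp_rot"]);g=inv(s["eef_pos"]+.006*R.as_matrix()[:,0]);F=s["contact_force"]
a=np.arctan2(g[1]+.001,g[2]+.014);l=np.cos(a)*n+np.sin(a)*u;w=np.cos(a)*u-np.sin(a)*n
print("t",s["time"],"grasp",g.round(4),"ang",np.degrees(a).round(1),"r",np.hypot(g[1]+.001,g[2]+.014).round(4),"F along/across/y",(F@l).round(1),(F@w).round(1),(F@ey).round(1),"open",s["opening"]*85.4,"q",s["qpos"].round(3))
E
python3 st.py
```

```text
t 7.3833 grasp [-0.0811 -0.0208  0.0484] ang -17.6 r 0.0655 F along/across/y -7.6 0.2 1.8 open 10.719214413144634 q [-0.555 -0.14   2.434  0.488  0.472 -2.45 ]
```

Emit:
play_rows:
  targets:
    - {"delta_pos": [-0.0012,0.0001,0.001],"delta_rot": [0,0,0],"claw": 5}
    - {"delta_pos": [-0.0023,0.0002,0.0019],"delta_rot": [0,0,0],"claw": 5}
    - {"delta_pos": [-0.0023,0.0002,0.0019],"delta_rot": [0,0,0],"claw": 5}

```text
time: 7.63
eef_pos: [0.4545, -0.1075, 0.0859]
tcp_rot: [0.02, 0.52, -0.032, 0.853]
contact_force: [36.6, -0.2, -35.3]
opening: 0.127
```

```bash
python3 st.py
```

```text
t 7.6333 grasp [-0.0811 -0.0213  0.0499] ang -17.6 r 0.067 F along/across/y -50.7 -1.4 2.5 open 10.880147697875156 q [-0.557 -0.147  2.438  0.49   0.471 -2.448]
```

The stop was felt: 51 N at r = 0.067. I'll back off 1 mm and throw in steps, watching the radial force.

```bash
cat > arc.py <<'E'
from st import *
import sys
dr=float(sys.argv[1])/1000
t0=np.degrees(np.arctan2(*[R.as_matrix()[:,0]@-k for k in(u,n)])); r=np.hypot(g[1]+.001,g[2]+.014)+dr
print("tilt",t0.round(1))
for d in map(float,sys.argv[2:]):
    th=np.degrees(a)+d; print(d,*knob(th,r,t0+d*.5,y=g[0]))
E
python3 arc.py -0.9 0 2 4 6 8 10 12 14
```

```text
t 7.6333 grasp [-0.0811 -0.0213  0.0499] ang -17.6 r 0.067 F along/across/y -50.7 -1.4 2.5 open 10.880147697875156 q [-0.557 -0.147  2.438  0.49   0.471 -2.448]
tilt 2.7
0.0 [0.0007, -0.0, -0.0006] [-0.0006, 0.0, 0.0007]
2.0 [0.0023, -0.0002, 0.0011] [-0.0001, 0.0056, 0.0007]
4.0 [0.0041, -0.0003, 0.0028] [0.0003, 0.0111, 0.0007]
6.0 [0.0059, -0.0004, 0.0044] [0.0007, 0.0167, 0.0007]
8.0 [0.0077, -0.0006, 0.0059] [0.0011, 0.0222, 0.0007]
10.0 [0.0096, -0.0007, 0.0074] [0.0015, 0.0277, 0.0007]
12.0 [0.0115, -0.0008, 0.0088] [0.0019, 0.0333, 0.0007]
14.0 [0.0135, -0.001, 0.0102] [0.0023, 0.0388, 0.0007]
```

Emit:
play_rows:
  targets:
    - {"delta_pos": [0.0006,0,-0.0005],"delta_rot": [0,0,0],"claw": 5}
    - {"delta_pos": [0.0006,0,-0.0005],"delta_rot": [0,0,0],"claw": 5}
    - {"delta_pos": [0.0023,-0.0002,0.0011],"delta_rot": [0,0.0056,0],"claw": 5}
    - {"delta_pos": [0.0041,-0.0003,0.0028],"delta_rot": [0,0.011,0],"claw": 5}
    - {"delta_pos": [0.0059,-0.0004,0.0044],"delta_rot": [0.0005,0.0167,0],"claw": 5}
    - {"delta_pos": [0.0059,-0.0004,0.0044],"delta_rot": [0.0005,0.0167,0],"claw": 5}

```text
time: 8.13
eef_pos: [0.4586, -0.1073, 0.0883]
tcp_rot: [0.02, 0.545, -0.031, 0.838]
contact_force: [1.3, -3.0, -10.2]
opening: 0.126
```

```bash
python3 arc.py 0 2 4 6 8 10 12
```

```text
t 8.1333 grasp [-0.0806 -0.0168  0.0499] ang -13.9 r 0.0659 F along/across/y -8.4 -6.0 -2.9 open 10.750096355551781 q [-0.535 -0.125  2.4    0.373  0.518 -2.325]
tilt 6.1
2.0 [0.0018, -0.0001, 0.0016] [0.0004, 0.0055, 0.0002]
4.0 [0.0036, -0.0003, 0.0032] [0.0008, 0.0111, 0.0002]
6.0 [0.0055, -0.0004, 0.0046] [0.0012, 0.0166, 0.0002]
8.0 [0.0074, -0.0005, 0.006] [0.0016, 0.0222, 0.0002]
10.0 [0.0094, -0.0007, 0.0074] [0.0021, 0.0277, 0.0002]
12.0 [0.0114, -0.0008, 0.0087] [0.0025, 0.0332, 0.0002]
```

Emit:
play_rows:
  targets:
    - {"delta_pos": [0.0018,-0.0001,0.0016],"delta_rot": [0.0004,0.0055,0],"claw": 5}
    - {"delta_pos": [0.0036,-0.0003,0.0032],"delta_rot": [0.0008,0.011,0],"claw": 5}
    - {"delta_pos": [0.0055,-0.0004,0.0046],"delta_rot": [0.0012,0.0166,0],"claw": 5}
    - {"delta_pos": [0.0074,-0.0005,0.006],"delta_rot": [0.0016,0.0222,0],"claw": 5}
    - {"delta_pos": [0.0074,-0.0005,0.006],"delta_rot": [0.0016,0.0222,0],"claw": 5}

```text
time: 8.55
eef_pos: [0.4634, -0.1076, 0.0917]
tcp_rot: [0.021, 0.577, -0.029, 0.816]
contact_force: [-2.2, -5.5, -11.3]
opening: 0.126
```

```bash
python3 arc.py 0 2 4 6 8 10 12 14
```

```text
t 8.55 grasp [-0.0805 -0.0114  0.0506] ang -9.2 r 0.0654 F along/across/y -7.6 -8.5 -5.7 open 10.726060191770708 q [-0.511 -0.093  2.349  0.257  0.591 -2.202]
tilt 10.5
2.0 [0.0019, -0.0001, 0.0014] [0.0004, 0.0055, -0.0004]
4.0 [0.0038, -0.0003, 0.0028] [0.0008, 0.0111, -0.0004]
6.0 [0.0058, -0.0004, 0.0041] [0.0012, 0.0166, -0.0004]
8.0 [0.0078, -0.0006, 0.0054] [0.0016, 0.0222, -0.0004]
10.0 [0.0099, -0.0007, 0.0066] [0.002, 0.0277, -0.0004]
12.0 [0.012, -0.0009, 0.0077] [0.0024, 0.0332, -0.0004]
14.0 [0.0142, -0.001, 0.0087] [0.0029, 0.0388, -0.0004]
```

```bash
python3 arc.py 0.6 0 3 6 9 12
```

```text
t 8.55 grasp [-0.0805 -0.0114  0.0506] ang -9.2 r 0.0654 F along/across/y -7.6 -8.5 -5.7 open 10.726060191770708 q [-0.511 -0.093  2.349  0.257  0.591 -2.202]
tilt 10.5
0.0 [-0.0004, 0.0, 0.0005] [0.0, -0.0, -0.0004]
3.0 [0.0025, -0.0002, 0.0026] [0.0006, 0.0083, -0.0004]
6.0 [0.0055, -0.0004, 0.0046] [0.0012, 0.0166, -0.0004]
9.0 [0.0086, -0.0006, 0.0065] [0.0018, 0.0249, -0.0004]
12.0 [0.0117, -0.0009, 0.0082] [0.0024, 0.0332, -0.0004]
```

Emit:
play_rows:
  targets:
    - {"delta_pos": [0.0,-0.0003,0.0008],"delta_rot": [0,0,0],"claw": 5}
    - {"delta_pos": [0.0025,-0.0005,0.0026],"delta_rot": [0.0006,0.0083,0],"claw": 5}
    - {"delta_pos": [0.0055,-0.0008,0.0046],"delta_rot": [0.0012,0.0166,0],"claw": 5}
    - {"delta_pos": [0.0055,-0.0008,0.0046],"delta_rot": [0.0012,0.0166,0],"claw": 5}
    - {"delta_pos": [0.0055,-0.0008,0.0046],"delta_rot": [0.0012,0.0166,0],"claw": 5}

```text
time: 8.97
eef_pos: [0.4667, -0.108, 0.0941]
tcp_rot: [0.022, 0.6, -0.028, 0.799]
contact_force: [-2.2, -5.0, -10.5]
opening: 0.125
```

```bash
python3 arc.py 0 0 3 6 9 12 15 18
```

```text
t 8.9667 grasp [-0.0807 -0.0077  0.051 ] ang -5.9 r 0.0653 F along/across/y -7.4 -7.6 -5.2 open 10.71650765324235 q [-0.495 -0.068  2.311  0.193  0.648 -2.134]
tilt 13.8
0.0 [0.0, 0.0, -0.0] [-0.0002, 0.0, -0.0007]
3.0 [0.003, -0.0002, 0.002] [0.0004, 0.0083, -0.0007]
6.0 [0.006, -0.0004, 0.0038] [0.001, 0.0166, -0.0007]
9.0 [0.0092, -0.0007, 0.0055] [0.0016, 0.0249, -0.0007]
12.0 [0.0124, -0.0009, 0.0069] [0.0022, 0.0333, -0.0007]
15.0 [0.0157, -0.0011, 0.0083] [0.0028, 0.0416, -0.0007]
18.0 [0.0191, -0.0014, 0.0094] [0.0034, 0.0499, -0.0007]
```

Emit:
play_rows:
  targets:
    - {"delta_pos": [0.003,-0.0006,0.0028],"delta_rot": [0.0004,0.0083,0],"claw": 5}
    - {"delta_pos": [0.006,-0.0008,0.0046],"delta_rot": [0.001,0.0166,0],"claw": 5}
    - {"delta_pos": [0.009,-0.001,0.0063],"delta_rot": [0.0016,0.025,0],"claw": 5}
    - {"delta_pos": [0.0122,-0.0012,0.0077],"delta_rot": [0.0022,0.033,0],"claw": 5}
    - {"delta_pos": [0.0122,-0.0012,0.0077],"delta_rot": [0.0022,0.033,0],"claw": 5}

```text
time: 9.38
eef_pos: [0.4774, -0.1087, 0.1001]
tcp_rot: [0.023, 0.642, -0.026, 0.766]
contact_force: [-3.1, -3.4, -10.2]
opening: 0.12
```

```bash
python3 arc.py 0 0 3 6 9 12 15 18 21
```

```text
t 9.3833 grasp [-0.0806  0.0039  0.0511] ang 4.3 r 0.0652 F along/across/y -8.0 -7.0 -3.6 open 10.261843029851661 q [-0.463 -0.009  2.228  0.098  0.764 -2.029]
tilt 20.0
0.0 [0.0, 0.0, -0.0] [-0.0005, 0.0, -0.0009]
3.0 [0.0033, -0.0002, 0.0014] [0.0001, 0.0084, -0.0009]
6.0 [0.0066, -0.0005, 0.0027] [0.0007, 0.0167, -0.0009]
9.0 [0.01, -0.0007, 0.0038] [0.0013, 0.025, -0.0009]
12.0 [0.0134, -0.001, 0.0047] [0.0019, 0.0333, -0.0009]
15.0 [0.0169, -0.0012, 0.0054] [0.0025, 0.0416, -0.0009]
18.0 [0.0204, -0.0015, 0.0059] [0.0031, 0.0499, -0.0008]
21.0 [0.024, -0.0017, 0.0063] [0.0037, 0.0582, -0.0008]
```

Emit:
play_rows:
  targets:
    - {"delta_pos": [0.0033,-0.0005,0.002],"delta_rot": [0,0,0],"claw": 5}
    - {"delta_pos": [0.0066,-0.0007,0.0032],"delta_rot": [0,0,0],"claw": 5}
    - {"delta_pos": [0.01,-0.001,0.0042],"delta_rot": [0,0,0],"claw": 5}
    - {"delta_pos": [0.0134,-0.0012,0.005],"delta_rot": [0,0,0],"claw": 5}
    - {"delta_pos": [0.0169,-0.0014,0.0056],"delta_rot": [0,0,0],"claw": 5}
    - {"delta_pos": [0.0169,-0.0014,0.0056],"delta_rot": [0,0,0],"claw": 5}
    - {"delta_pos": [0.0169,-0.0014,0.0056],"delta_rot": [0,0,0],"claw": 5}

```text
time: 9.97
eef_pos: [0.4941, -0.11, 0.1055]
tcp_rot: [0.023, 0.642, -0.026, 0.766]
contact_force: [-1.3, -2.4, -8.2]
opening: 0.122
```

```bash
python3 arc.py 0 0 2 4
python3 - <<'E'
from h import *
cv2.imwrite("pics/w5.png",ctrl.read_camera("wrist"))
E
```

```text
t 9.9667 grasp [-0.0807  0.0211  0.0473] ang 19.8 r 0.0652 F along/across/y -7.8 -2.6 -2.5 open 10.416233422058294 q [-0.45   0.019  2.188  0.095  0.775 -2.012]
tilt 20.0
0.0 [0.0, 0.0, -0.0] [-0.0006, 0.0, -0.0009]
2.0 [0.0023, -0.0002, 0.0004] [-0.0002, 0.0056, -0.0009]
4.0 [0.0047, -0.0003, 0.0007] [0.0002, 0.0111, -0.0009]
```

View pics/w5.png

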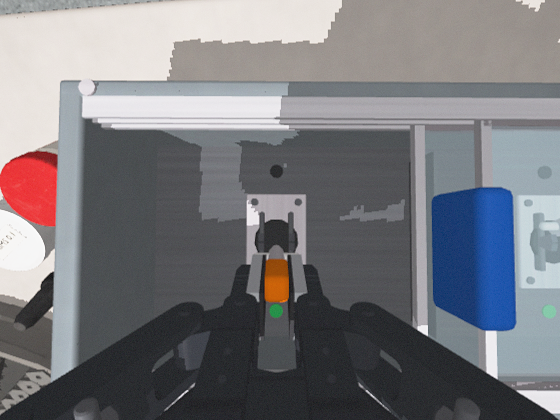

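The lever is past centre: the knob at (277,282) lies just short of the green dot (276,311). I'll press slightly on to the end, let the knob spring in, then open and withdraw.

Emit:
play_rows:
  targets:
    - {"delta_pos": [0.002,0,0.0003],"delta_rot": [0,0,0],"claw": 5}
    - {"delta_pos": [0.003,0,-0.001],"delta_rot": [0,0,0],"claw": 5}
    - {"delta_pos": [0.0035,0,-0.003],"delta_rot": [0,0,0],"claw": 5}
    - {"delta_pos": [0.0038,0,-0.005],"delta_rot": [0,0,0],"claw": 5}
    - {"delta_pos": [0.0038,0,-0.0055],"delta_rot": [0,0,0],"claw": 5}
    - {"delta_pos": [0.0038,0,-0.0055],"delta_rot": [0,0,0],"claw": 5}

```text
time: 10.52
eef_pos: [0.4975, -0.1103, 0.1018]
tcp_rot: [0.023, 0.643, -0.026, 0.765]
contact_force: [-11.6, -2.0, 6.3]
opening: 0.124
```

```bash
python3 st.py
```

```text
t 10.5167 grasp [-0.0807  0.0223  0.0425] ang 22.4 r 0.0611 F along/across/y 7.8 -10.5 -2.8 open 10.595149720677485 q [-0.447  0.035  2.18   0.093  0.769 -2.01 ]
```

Emit:
play_rows:
  targets:
    - {"delta_pos": [-0.001,0,0.001],"delta_rot": [0,0,0],"claw": 5}
    - {"delta_pos": [-0.001,0,0.001],"delta_rot": [0,0,0],"claw": 40}
    - {"delta_pos": [-0.001,0,0.001],"delta_rot": [0,0,0],"claw": 40}
    - {"delta_pos": [-0.001,0,0.001],"delta_rot": [0,0,0],"claw": 40}
    - {"delta_pos": [-0.001,0,0.001],"delta_rot": [0,0,0],"claw": 40}
    - {"delta_pos": [-0.004,0,0.02],"delta_rot": [0,0,0],"claw": 40}
    - {"delta_pos": [-0.008,0,0.045],"delta_rot": [0,0,0],"claw": 40}
    - {"delta_pos": [-0.014,0,0.08],"delta_rot": [0,0,0],"claw": 40}
    - {"delta_pos": [-0.02,0,0.115],"delta_rot": [0,0,0],"claw": 40}
    - {"delta_pos": [-0.02,0,0.15],"delta_rot": [0,0,0],"claw": 40}
    - {"delta_pos": [-0.02,0,0.15],"delta_rot": [0,0,0],"claw": 40}

```text
time: 11.43
eef_pos: [0.4816, -0.112, 0.2617]
tcp_rot: [0.02, 0.637, -0.028, 0.77]
contact_force: [-0.0, -0.5, 0.8]
opening: 0.469
```

Run:
```python
from st import *
c=cal("wrist"); im=ctrl.read_camera("wrist"); cv2.imwrite("pics/w6.png",im)
b=blobs(im,(5,90,80),(18,255,255),20);print(b)
for th in(-20,20):
    t=np.radians(th);print(th,"pred",proj(c,pt(-.081,-.001+.054*np.sin(t),.054*np.cos(t)-.014)),"grey",proj(c,pt(.082,-.001+.054*np.sin(t),.054*np.cos(t)-.014)))
for v in("scene","side"):
    a=cv2.imread(f"pics/{v}0.png");d=ctrl.read_camera(v);cv2.imwrite(f"pics/{v}1.png",d)
```

```text
t 11.4333 grasp [-0.0836  0.0887  0.1888] ang 23.9 r 0.2217 F along/across/y 0.8 0.1 -0.5 open 40.08128279548619 q [-0.466 -0.226  2.099  0.077  1.093 -1.998]
[(array([173.6, 163. ]), [166, 161, 14, 7, 26]), (array([163.7, 180.4]), [151, 171, 25, 23, 355]), (array([280.3, 178.4]), [274, 171, 13, 17, 166])]
-20 pred [280.54255054 140.00920632] grey [453.02512339 141.03597229]
20 pred [280.30753861 178.94862895] grey [453.34264453 180.01302081]
```

View pics/w6.png

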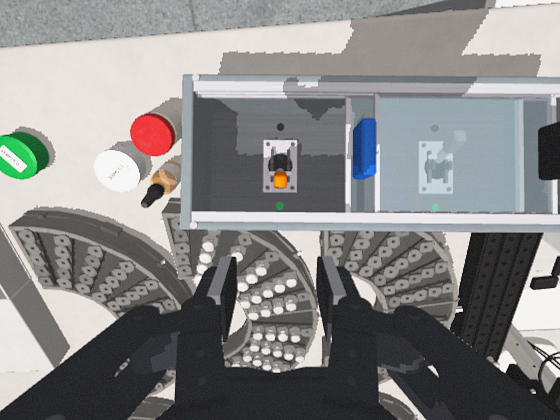

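The orange knob is at (280.3,178.4), and the prediction for fully ON is (280.3,178.9). The grey knob at (459,139) is still at the OFF end. The jar, bottle and tin stand upright beside the console and the tool touches nothing, so I'm handing in.

```bash
python3 -c "
from plant import ctrl
print(ctrl.sign_off())"
```

```text
the job is handed in; nothing more can be done
None
```

The orange toggle is switched on and the job is handed in, after about 11.5 s of robot time. I slid the blue-tab right cover about 106 mm aside, pulled the orange knob out until I felt its stop, threw the lever past centre to its far end, let the knob spring in and withdrew.

**Last checks, all from the final wrist picture:**
- **Orange knob:** it sits within 1 px of the predicted ON position, and it stayed there after I let go.
- **Grey toggle:** it is still off.
- **Jar, bottle and tin:** all three stand upright and look unmoved. I judged this by eye and did not measure their positions again.
- **Robot:** it is clear of everything, with a residual force under 1 N.

**Could count against the run:**
- **Joint 3 over its limit:** while hovering it read 2.484 rad against a stated limit of 2.48. I moved off it at once and planned the later poses to stay inside the range.
- **Pull at the knob stop:** the pull peaked at about 51 N at the wrist, under the 120 N limit. It acted through the finger pads, not the gripper's body.

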